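# Release a tool-locked battery pack with a pin punch

### The arm

A 6-joint arm with a two-finger parallel gripper is mounted at the origin on the work surface. World frame = base frame: x ahead of the robot, y to its left, z up, the work surface at z = 0. Lengths are in m, angles in degrees, forces in N, time in s.
With the tool pointing down it reaches from about 0.375 to 0.9 m from the base axis. Payload 3.1 kg.
Tool frame: the origin (TCP) lies on the centre line of the jaws, within the pads' length; the fingertips stand 22 mm ahead of it and the grasp point (between the pads) lies 3 mm ahead of it; y points along the fingers, z is the direction in which the jaws open and shut, and the axes are right-handed (so a half turn about y gives the same grasp; the last joint's range is limited). The gripper opens to 87 mm and grips with 3 to 60 N. Pads are 19 mm wide; open, the fingers measure 117 mm over their backs; the gripper's body (75 mm by 190 mm) begins 51 mm behind the grasp point.
Start: joints at [65.919, 30.224, 82.088, -0, 67.689, -10.227], TCP at [0.15, 0.607, 0.245] pointing down, gripper open.
Joint ranges: [-176.69, 176.69], [-43.24, 126.21], [12.49, 139.97], [-82, 262], [0, 151.66], [-163.58, 163.58]. Speed limits (degrees/s): [159.86, 159.86, 180, 180, 180, 180].

### API

Orientations are given as a 3x3 rotation matrix whose columns are the frame's x, y, z axes.
In Python, from rig import bot gives the robot as it stands.
- The arm moves only by the tool jog_arm, never from a script. Its argument "motion" is one flat list of numbers, 6 for each row, row after row: the shift along the tool's x, y, z in mm, then the turn, a rotation vector about the tool's x, y, z in degrees. A call has 1 to 20 rows; each row is the pose to reach, as a shift and turn from the pose commanded when the call began, along the tool's axes at that moment; what a row does not reach only later rows make up. A row lasts 1/8 s, in which the tool goes at most 62.5 mm and 10.7 degrees, less where a joint would pass 70% of its speed; a pose out of reach is approached as far as the arm can. A call with a gripper value outside its range is refused whole. "gripper" is the opening, from 0 (shut) to 1 (fully open), set as the call begins (left out, the last holds). The fingers move at their own pace and stop on an object; the grip force is fixed at half the most. Time passes only in rows, so rows that repeat a pose let the fingers close. It gives the time, the measured TCP pose, the force and the opening at its end, in the units of the state.
- bot.read_state(): the state, without advancing time (a new reading comes with each control period).
- bot.capture(name): name is "scene" or "top"; returns (picture, depth): 384x512x3 uint8, red, green, blue; 384x512 float32, m along the optical axis (not along the pixel's ray), 0 where there is no reading.
- bot.get_calibration(name): a dict with "mtx" (3x3 intrinsics, pixels), "pose" (4x4, takes a point from camera to world coordinates). Camera axes: x right, y up, looking along -z (the intrinsics and any distortion apply to the point x, -y, -z); pixel columns grow to the right and rows downward; lengths in m; the calibration is good to about 2 mm. A picture is of the moment at which its call begins. get_calibration takes no time and is no camera call.
- bot.hand_in(): hands the job in, once; it reports no verdict.
The state is a dict: "time_s": time; "joint_positions": joint angles; "qvel": joint speeds; "tau": joint torques, N m; "position": TCP position; "tcp_rot": TCP orientation; "force": force on the tool from outside, world axes, zero at the start; "moment": the same for the moment, N m; "opening": opening from 0.0 (shut) to 1.0 (fully open).
Only numpy, scipy, OpenCV 4.12 (cv2) and the standard library are available. Lean on these libraries where they do the work, as an engineer would, in place of code of your own. Each camera call takes 0.05 s, during which the arm holds its last target.

### The job

The respirator battery pack is locked down in its charging dock by a latch tab hidden somewhere under the narrow slot in the dock's deck. Take the square-handled pin punch from its block, feel through the slot with its pin for the springy tab, press it gently (never more than 25 N on the dock) until the pack pops up, and stand the punch fully home in its hole in the block again. Leave the pack sitting popped up in the dock, and do not disturb the other things on the bench.

Things in the scene. Friction and masses are not known exactly. Their poses are not given: they have to be found in the camera images.
- punch_mid (a point): Centre of the bare steel pin punch's handle: a square bar 18 x 18 mm, 70 mm tall, sides along this point's x and y, z up the punch. Below it, on the same axis, a round pin of diameter 8 mm, 60 mm long, its flat end bevelled 1 mm. The punch stands in a hole of the block, the handle's flat underside on the block's top, so this point is 35 mm above the block's top. 100 to 210 g.
- punch_tip (a point): Lower end of the punch's pin, 95 mm below the handle's centre; z up along the punch.
- block: Fixed hardwood punch block, 50 (x) x 130 (y) x 70 mm high, origin under its centre. Two round through holes of 12 mm diameter in the top, 35 mm either side of the centre along y. One holds the pin punch, the other a round-handled drift.
- hole_a (a point): Centre of the mouth of the block's hole on its -y side, level with the top, 70 mm above the bench.
- hole_b (a point): Centre of the mouth of the block's hole on its +y side, level with the top, 70 mm above the bench.
- drift_mid (a point): A drift standing in the block's other hole: round handle 20 mm in diameter, head 28 mm, its top 41 mm above the block. Point 25 mm above the block's top. Leave it alone.
- dock: Fixed blue and black charging dock, 190 (x) x 160 (y) x 90 mm high, origin under its centre. The flat blue deck (6 mm sheet) is 90 mm above the bench. Its half towards -x has the slot, its half towards +x the well with the pack. The tab yields downwards at about 3 to 12 N and springs back when let go; the pack comes free after 5 to 10 mm of tab travel; a hard stop ends it at about 14 mm.
- slot (a point): Centre of the slot's mouth, level with the deck's top; slot 70 mm along this point's y, 12 mm wide along x. Under it is a rigid web, its top 24 mm below the deck's top, with a 12 mm long gap in which the tab (9 mm wide) lies, its top 29 mm below the deck's top. The gap's middle is anywhere up to 22 mm either side of the slot's middle along y, unseen. The pack's edge is 47 mm off towards +x.
- well (a point): Centre of the pack's well, level with the deck's top (90 mm above the bench), axes as the dock's.
- pack_top (a point): Middle of the top of the battery pack (grey with a black top, 80 x 112 x 86 mm, 340 to 460 g) in the dock. Locked down, it lies about 19 mm above the deck's top; popped up, about 34 mm. A spring plate under the pack lifts it.
- spare_pack: A second, loose pack of the same shape (80 x 112 x 86 mm) standing on the bench, origin under its centre. Leave it alone.
- spray: Upright aluminium spray can, 66 mm in diameter, 190 mm high, origin under its centre. Leave it alone.
- coupon: Welded steel angle 150 x 50 x 50 mm lying on the bench, origin under its centre. Leave it alone.
- coupon2: A like steel angle, 150 x 50 x 50 mm, origin under its centre. Leave it alone.
There are look-alikes about, which are no part of the job. Leave any blue or red look-alike of the part that bears punch_mid alone.

How it is judged (in metres and radians):
On the way, in this order (a step that is already met when the one before it is completed fails the run):
1. the punch's pin is in the slot, its tip at least 15 mm below the deck (z of punch_tip in the frame of slot below -0.015 m and x of punch_tip in the frame of slot between -0.01 and 0.01 m and y of punch_tip in the frame of slot between -0.035 and 0.035 m), for 0.1 s.
2. the pack has popped up at least 10 mm while the pin is still in the slot (z of pack_top in the frame of well above 0.028 m and z of punch_tip in the frame of slot below -0.005 m and horizontal distance between punch_tip and slot below 0.04 m), for 0.1 s.
At the end, for the whole second after the job is handed in: The pack sits popped up in its well, its top 28 to 42 mm above the deck, within 8 mm of the well's middle, tilt under 0.12 rad; the punch stands in a hole of the block, handle on the block's top (tip 4 to 14 mm above the bench, tilt under 0.08 rad). Both at rest (z of pack_top in the frame of well between 0.028 and 0.042 m and horizontal distance between pack_top and well below 0.008 m and angle between pack_top's own z axis and vertical below 0.12 rad and (distance between punch_tip and hole_a below 0.068 m or distance between punch_tip and hole_b below 0.068 m) and z of punch_tip in the frame of block between 0.004 and 0.014 m and angle between punch_mid's own z axis and vertical below 0.08 rad and linear speed of each of punch, pack below 0.02 m/s); the robot touches nothing.
It fails at once if the punch or the gripper pressed on the dock with more than 25 N (contact force between any of punch, the fingers and dock above 25 N).
It fails at once if the drift was pulled from its hole or knocked over (distance of drift_mid from where it was at the start of the episode above 0.02 m).
It fails at once if a bystander was pushed more than 25 mm or knocked over (distance of any of spare_pack, spray, coupon, coupon2 from where it was at the start of the episode above 0.025 m).
It also fails if it takes over 72 s, if anything falls off the work surface, if the arm or the gripper's body presses on something with over 40 N, if the wrist force passes 120 N, or if a joint passes its speed limit or range.

## Working session

There is one attempt and no reset: what is moved stays moved. The work goes in short steps, Python scripts to look and compute and a tool call to move; the robot and the scene stay as the last step left them, time stands still between calls to the robot, and variables do not carry over. Pictures are saved under pics/ and viewed, and the job is handed in when it is done.

Besides the shell and the picture viewer there is one more tool, called after "Request:" as name(argument=value, ...) on one line, values as JSON. jog_arm: Moves the arm, as the interface text tells. Its arguments: {"type":"object","properties":{"motion":{"type":"array","items":{"type":"number"}},"gripper":{"type":"number"}},"required":["motion"]}

```bash
mkdir -p pics; ls; python3 - <<'E'
from rig import bot
import cv2,numpy as np
print(bot.read_state())
for n in("scene","top"):
    p,d=bot.capture(n); np.savez(f"pics/{n}0.npz",p=p,d=d,**bot.get_calibration(n))
    cv2.imwrite(f"pics/{n}0.png",cv2.resize(p[:,:,::-1],(800,600),interpolation=cv2.INTER_CUBIC)); print(bot.get_calibration(n))
E
```

```text
pics
{'time_s': 0.0, 'joint_positions': array([ 6.59175792e+01,  3.02785012e+01,  8.21572035e+01,  5.25927731e-04,
        6.76893517e+01, -1.02259963e+01]), 'qvel': array([ 0.04045845,  0.05021021,  0.03000195,  0.06183207, -0.02490075,
       -0.05197888]), 'tau': array([ 9.73414426e-04, -4.40043175e+01, -1.76593816e+01,  6.34613307e-02,
        5.81411412e-02, -1.73778681e-04]), 'position': array([0.14934863, 0.60617919, 0.24357204]), 'tcp_rot': array([[ 9.70897888e-01, -8.98381024e-04,  2.39492136e-01],
       [-2.39493494e-01, -1.98919904e-03,  9.70895931e-01],
       [-3.95836954e-04, -9.99997618e-01, -2.14646556e-03]]), 'force': array([0.51373812, 0.89592642, 0.01148847]), 'moment': array([ 0.01860956, -0.03425222,  0.07521265]), 'opening': 0.9989778441968121}
{'mtx': array([[444.88843564,   0.        , 254.81163193],
       [  0.        , 444.88843564, 188.77952983],
       [  0.        ,   0.        ,   1.        ]]), 'pose': array([[-0.43090579, -0.6714131 ,  0.60293006,  1.19837971],
       [ 0.902386  , -0.32389033,  0.28424382,  0.33662607],
       [ 0.00443819,  0.66655795,  0.74544   ,  0.90225622],
       [ 0.        ,  0.        ,  0.        ,  1.        ]])}
{'mtx': array([[429.25356507,   0.        , 255.15452419],
       [  0.        , 429.25356507, 196.64881823],
       [  0.        ,   0.        ,   1.        ]]), 'pose': array([[ 1.14126935e-02,  9.95370904e-01, -9.54280563e-02,
         4.61517749e-01],
       [-9.99934469e-01,  1.14464278e-02, -1.93909944e-04,
         2.04965065e-02],
       [ 8.99298037e-04,  9.54240158e-02,  9.95436311e-01,
         1.29381465e+00],
       [ 0.00000000e+00,  0.00000000e+00,  0.00000000e+00,
         1.00000000e+00]])}
```

View pics/scene0.png

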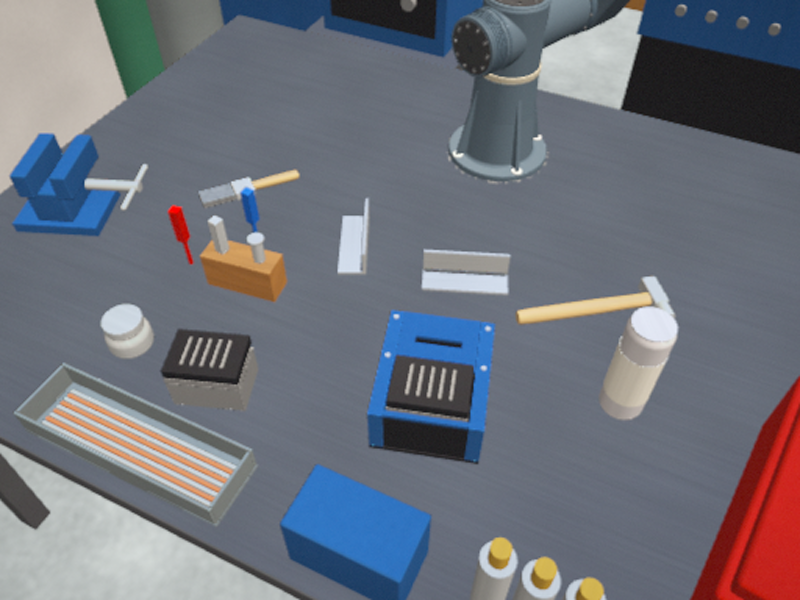

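View pics/top0.png

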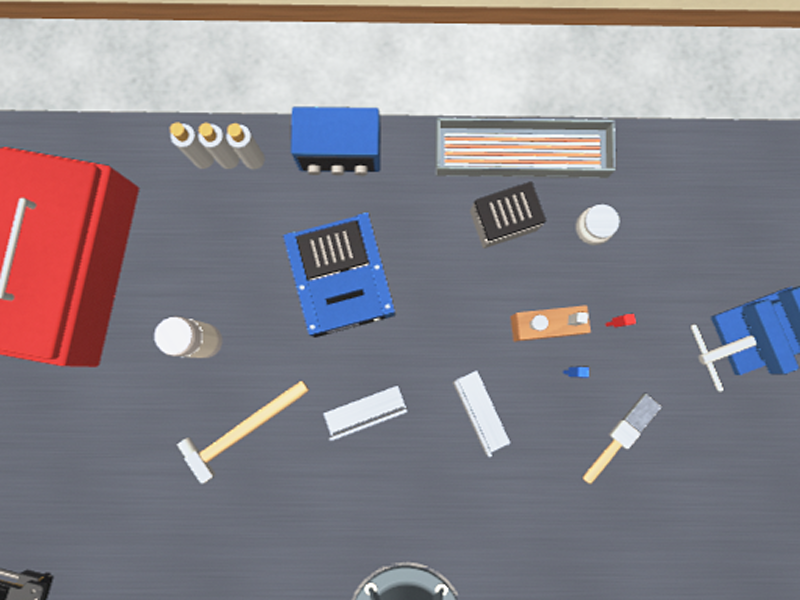

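The scene picture shows the bare punch at (218,235) and the drift at (256,245) in the block, with the red and blue look-alikes close by and the dock slot at (438,342). In the top view the punch head is at (578,318), the drift at (540,322) and the slot at (345,297). Next I'll measure these.

```bash
cat > h.py <<'E'
import numpy as np,cv2
def cloud(z):
    p,d,K,T=z['p'],z['d'],z['mtx'],z['pose']
    v,u=np.mgrid[0:384,0:512]
    X=np.stack([(u-K[0,2])/K[0,0]*d,-(v-K[1,2])/K[1,1]*d,-d,np.ones_like(d)],-1)
    W=X@T.T
    W[d==0]=np.nan
    return p,W[...,:3]
E
python3 - <<'E'
from h import *
for n in("top","scene"):
    p,W=cloud(np.load(f"pics/{n}0.npz"))
    c=(slice(180,250),slice(320,420)) if n=="top" else (slice(95,200),slice(95,200))
    cv2.imwrite(f"pics/{n}_blk.png",cv2.resize(p[c][:,:,::-1],None,fx=7 if n=="top" else 5.5,fy=7 if n=="top" else 5.5,interpolation=cv2.INTER_NEAREST))
    c=(slice(130,220),slice(175,260)) if n=="top" else (slice(190,300),slice(225,325))
    cv2.imwrite(f"pics/{n}_dock.png",cv2.resize(p[c][:,:,::-1],None,fx=5.4,fy=5.4,interpolation=cv2.INTER_NEAREST))
p,W=cloud(np.load("pics/top0.npz"))
Z=W[...,2]
import sys
np.set_printoptions(linewidth=250)
print((Z[192:222,325:410:1]*1000)[::1, ::2].round(0).astype(int))
E
```

```text
[[ 0 -4 -4 ...  0 -3  0]
 [ 2  1 -3 ...  0 -1 -2]
 [-2  1 -1 ...  3 -1  5]
 ...
 [ 1  1  1 ...  0 -1  2]
 [ 3  0  4 ...  2  0  4]
 [-3  1 -3 ... -1  1  2]]<stdin>:12: RuntimeWarning: invalid value encountered in cast
```

View pics/top_blk.png

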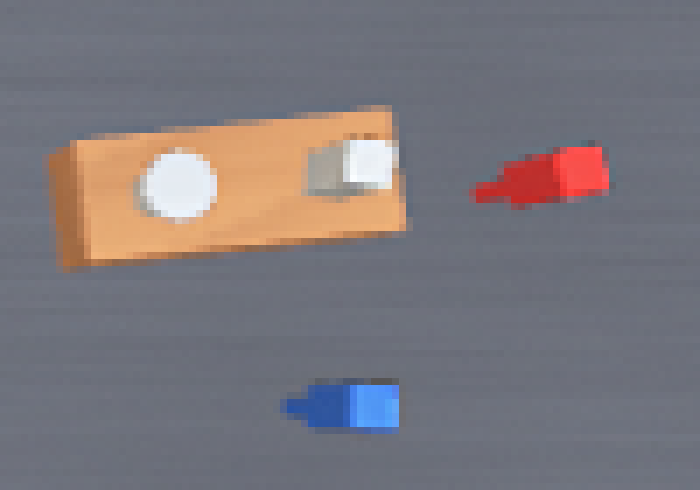

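View pics/scene_blk.png

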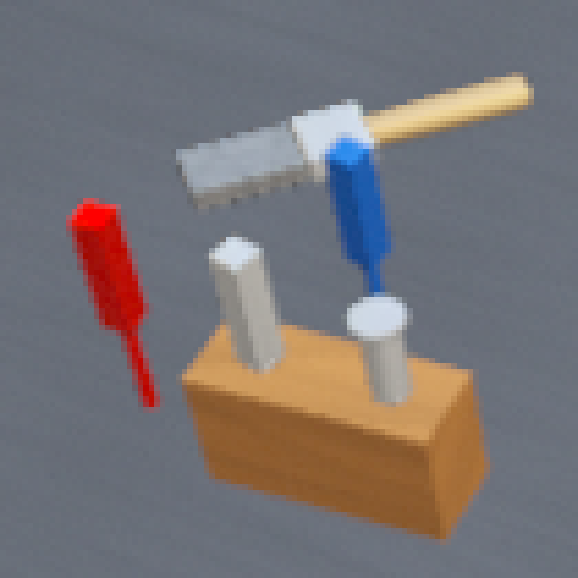

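View pics/top_dock.png

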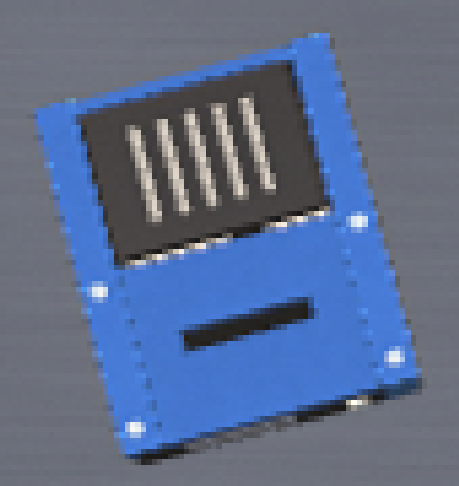

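View pics/scene_dock.png

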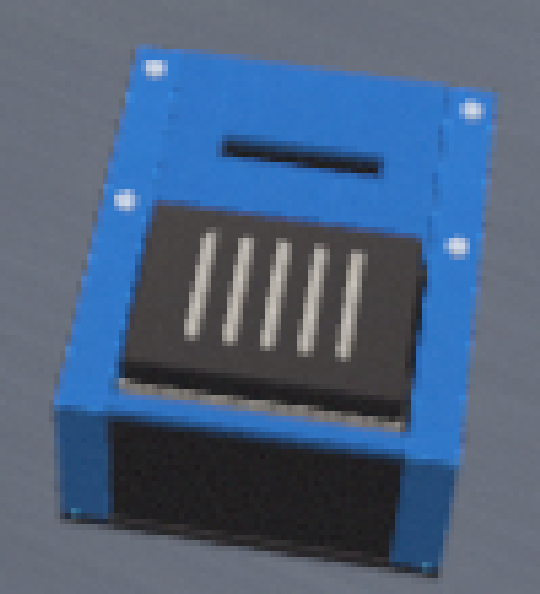

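```bash
cat >> h.py <<'E'
from scipy.optimize import minimize
def proj(P,z):
    K,T=z['mtx'],z['pose']
    X=(np.asarray(P)-T[:3,3])@T[:3,:3]
    return np.stack([K[0,0]*X[:,0]/-X[:,2]+K[0,2],K[1,1]*-X[:,1]/-X[:,2]+K[1,2]],-1)
def toplane(uv,zw,z):
    K,T=z['mtx'],z['pose']
    uv=np.atleast_2d(uv).astype(float)
    r=np.stack([(uv[:,0]-K[0,2])/K[0,0],-(uv[:,1]-K[1,2])/K[1,1],-np.ones(len(uv))],-1)@T[:3,:3].T
    return T[:3,3]+r*((zw-T[2,3])/r[:,2])[:,None]
S=8
def softhull(uv,shape):  # antialiased hull on orig pixels
    q=((uv+0.5)*S-0.5)
    m=np.zeros((shape[0]*S,shape[1]*S),np.uint8)
    h=cv2.convexHull(q.astype(np.float32)); cv2.fillConvexPoly(m,np.round(h*16).astype(np.int32),255,shift=4)
    return cv2.resize(m,(shape[1],shape[0]),interpolation=cv2.INTER_AREA)/255.
def box(x,y,yaw,sx,sy,z0,z1):
    c,s=np.cos(yaw),np.sin(yaw)
    return np.array([[x+c*a*sx/2-s*b*sy/2,y+s*a*sx/2+c*b*sy/2,zz] for a in(-1,1) for b in(-1,1) for zz in(z0,z1)])
def fit(f,x0,st):
    x0=np.array(x0,float); sim=np.vstack([x0]+[x0+np.eye(len(x0))[i]*st[i] for i in range(len(x0))])
    r=minimize(f,x0,method='Nelder-Mead',options=dict(initial_simplex=sim,xatol=1e-5,fatol=1e-3,maxiter=300)); return r.x,r.fun
E
cat > m.py <<'E'
from h import *
for n in("top","scene"):
    z=dict(np.load(f"pics/{n}0.npz")); p,W=cloud(z)
    hsv=cv2.cvtColor(p,cv2.COLOR_RGB2HSV).astype(int)
    H,Sa,V=hsv[...,0],hsv[...,1],hsv[...,2]
    orange=((H>5)&(H<22)&(Sa>110))
    win=np.zeros((384,512),bool); 
    if n=="top": win[190:222,325:382]=1; c=(slice(185,225),slice(322,388))
    else: win[120:200,120:190]=1; c=(slice(95,200),slice(110,200))
    o=(orange&win)
    white=(Sa<70)&(V>140)&win if n=="top" else (Sa<70)&(V>140)
    white[:c[0].start]=0;white[c[0].stop:]=0;white[:,:c[1].start]=0;white[:,c[1].stop:]=0
    dc=cv2.dilate(white.astype(np.uint8),np.ones((3,3)))>0
    w=toplane(np.argwhere(o)[:,::-1].mean(0),0.05,z)[0]
    def f(x):
        m=softhull(proj(box(x[0],x[1],x[2],.05,.13,0,.07),z),(384,512)); e=(m-o)**2; e[dc]=0; return e[c].sum()
    best=min((fit(f,[w[0],w[1],y0],[.01,.01,.1]) for y0 in(-.2,0,.2)),key=lambda t:t[1])
    print(n,"block",best)
    b=best[0]; 
    for nm,sy in(("a",-.035),("b",.035)):
        print(nm,b[0]-np.sin(b[2])*sy,b[1]+np.cos(b[2])*sy)
    # punch: component of white nearest hole
    nl,lab,st,ce=cv2.connectedComponentsWithStats(white.astype(np.uint8))
    print([(st[i][4],ce[i].round(1)) for i in range(1,nl) if st[i][4]>8])
    for i in range(1,nl):
        if st[i][4]<15: continue
        mk=lab==i
        for nm,sy in(("a",-.035),("b",.035)):
            hx=[b[0]-np.sin(b[2])*sy,b[1]+np.cos(b[2])*sy]
            def g(x): 
                m=softhull(proj(box(x[0],x[1],x[2],.018,.018,.07,.14),z),(384,512)); return ((m-mk)**2)[c].sum()
            if np.linalg.norm(proj([[*hx,.1]],z)[0]-ce[i])<14:
                r=sorted([fit(g,[*hx,y0],[.004,.004,.3]) for y0 in(-.5,0,.5)],key=lambda t:t[1])
                print(n,"cand",nm,i,[(q[0].round(4),round(q[1],2)) for q in r])
E
python3 m.py
```

```text
top block (array([ 0.55596739, -0.26327149,  0.12014271]), np.float64(12.480722798923491))
a 0.5601622787532733 -0.2980191961072802
b 0.5517725066151437 -0.22852378817646604
[(np.int32(90), array([370. , 203.4])), (np.int32(95), array([344.7, 206.3]))]
top cand a 8 [(array([ 0.5599, -0.2982,  0.0951]), np.float64(9.24)), (array([ 0.56  , -0.2981,  0.1317]), np.float64(9.28)), (array([ 0.5598, -0.2979,  0.0971]), np.float64(9.32))]
top cand b 9 [(array([ 0.5514, -0.2278, -0.3839]), np.float64(7.25)), (array([ 0.5513, -0.2278, -0.3821]), np.float64(7.27)), (array([ 0.5513, -0.2277,  1.2033]), np.float64(7.31))]
scene block (array([ 0.55691114, -0.26195142,  0.09405557]), np.float64(22.866528258362166))
a 0.5601982298512755 -0.2967967222661283
b 0.5536240427673502 -0.22710611985672488
[(np.int32(306), array([144.8, 121.4])), (np.int32(173), array([140., 149.])), (np.int32(165), array([164.2, 157.2]))]
scene cand a 12 [(array([ 0.5595, -0.2941,  0.7889]), np.float64(43.68)), (array([ 0.5598, -0.2941, -0.7798]), np.float64(43.92)), (array([ 0.5591, -0.2941,  0.7783]), np.float64(43.99))]
scene cand b 13 [(array([ 0.5557, -0.2246, -0.7411]), np.float64(57.54)), (array([ 0.5549, -0.2249,  0.6035]), np.float64(58.41)), (array([ 0.5543, -0.2253,  0.6014]), np.float64(58.6))]
```

```bash
cat > d.py <<'E'
from h import *
for n in("top","scene"):
    z=dict(np.load(f"pics/{n}0.npz")); p,W=cloud(z)
    hsv=cv2.cvtColor(p,cv2.COLOR_RGB2HSV).astype(int); H,Sa,V=hsv[...,0],hsv[...,1],hsv[...,2]
    blue=((H>95)&(H<120)&(Sa>150)&(V>60))
    win=np.zeros((384,512),bool)
    if n=="top": win[134:217,180:256]=1; uv=(220,190)
    else: win[190:300,230:322]=1; uv=(280,218)
    nl,lab,st,ce=cv2.connectedComponentsWithStats((blue&win).astype(np.uint8)); i=1+np.argmax(st[1:,4])
    big=lab==i
    cn,_=cv2.findContours(big.astype(np.uint8),cv2.RETR_EXTERNAL,cv2.CHAIN_APPROX_NONE)
    full=np.zeros((384,512),np.uint8); cv2.drawContours(full,cn,-1,1,-1)
    # dark slot: weight by darkness of blue channel
    y0,y1,x0,x1=(180,198,204,238) if n=="top" else (211,226,262,300)
    B=p[...,2].astype(float); ref=np.median(B[big]); wt=np.clip(1-B/ref,0,1); wt[wt<.15]=0
    m=np.zeros_like(wt); m[y0:y1,x0:x1]=wt[y0:y1,x0:x1]
    P=toplane(np.argwhere(m>0)[:,::-1],.09,z); w=m[m>0]
    c=(P[:,:2]*w[:,None]).sum(0)/w.sum(); C=np.cov((P[:,:2]).T,aweights=w); e,v=np.linalg.eigh(C)
    print(n,"slot",c, "yaw(y axis)",np.arctan2(-v[0,1]*np.sign(v[1,1]),v[1,1]*np.sign(v[1,1])),"len",np.sqrt(12*e), "area mm2",w.sum()*1e6*(z['d'][uv[1],uv[0]]/z['mtx'][0,0])**2)
    cs=toplane(proj([[*c,.09]],z),.09,z)[0]
    print(" deck z",np.nanmedian(W[...,2][big]))
    # dock outline, top view: deck rectangle
    o=cv2.morphologyEx(full,cv2.MORPH_CLOSE,np.ones((3,3)))
    if n=="top":
        def f(x):
            mm=softhull(proj(box(x[0],x[1],x[2],.19,.16,.0,.09),z),(384,512)); return ((mm-o)**2)[125:225,170:265].sum()
        yaw=np.arctan2(-v[0,1]*np.sign(v[1,1]),v[1,1]*np.sign(v[1,1]))
        d=fit(f,[c[0]+.05,c[1],yaw],[.01,.01,.05]); print("dock",d)
    # lookalikes
    red=((H<8)|(H>172))&(Sa>150)
    if n=="top":
        for nm,k,ww in(("red",red,(200,215,385,410)),("blue",blue,(230,245,358,380))):
            k2=np.zeros_like(k); k2[ww[0]:ww[1],ww[2]:ww[3]]=k[ww[0]:ww[1],ww[2]:ww[3]]
            Q=W[k2]; print(nm,np.nanmin(Q,0),np.nanmax(Q,0))
            t=Q[Q[:,2]>np.nanmax(Q[:,2])-.012]; print(" top",t.mean(0))
E
python3 d.py
```

```text
top slot [0.59586604 0.11921708] yaw(y axis) 0.2769693880650284 len [0.0116176  0.06913576] area mm2 658.5581903760426
 deck z 0.08993517207292245
dock (array([0.6395434 , 0.1313717 , 0.27690886]), np.float64(210.26093041138026))
red [ 0.54868627 -0.39078225  0.0044199 ] [ 0.56588849 -0.37158028  0.13336988]
 top [ 0.55782003 -0.38036363  0.1288619 ]
blue [ 0.45883217 -0.30758576  0.00878636] [ 0.47297846 -0.28968345  0.13488035]
 top [ 0.46593441 -0.29879083  0.12955973]
scene slot [0.59911024 0.11993803] yaw(y axis) 0.2781224453013291 len [0.01077148 0.06878108] area mm2 434.7328839908935
 deck z 0.08913754621781056
```

```bash
cat > y.py <<'E'
from h import *
for n in("top","scene"):
    z=dict(np.load(f"pics/{n}0.npz")); p=z['p']
    f=16
    c=(slice(192,214),slice(355,385)) if n=="top" else (slice(132,168),slice(125,160))
    im=cv2.resize(p[c][:,:,::-1],None,fx=f,fy=f,interpolation=cv2.INTER_NEAREST)
    out=[]
    for yaw in(0.1,0.45,0.8):
        k=im.copy()
        P=box(.560,-.298 if n=="top" else -.2965,yaw,.018,.018,.07,.14)
        q=((proj(P,z)-[c[1].start,c[0].start]+.5)*f).astype(int)
        top=q[[1,3,7,5]]; bot=q[[0,2,6,4]]
        cv2.polylines(k,[top],True,(0,0,255),1);cv2.polylines(k,[bot],True,(0,200,0),1)
        for a,b in zip(top,bot): cv2.line(k,a.tolist(),b.tolist(),(255,0,255),1)
        out.append(k)
    o=np.hstack(out) ; s=min(1,800/o.shape[1]); cv2.imwrite(f"pics/yaw_{n}.png",cv2.resize(o,None,fx=s,fy=s,interpolation=cv2.INTER_AREA))
E
python3 y.py
```

```text
(no output)
```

View pics/yaw_scene.png

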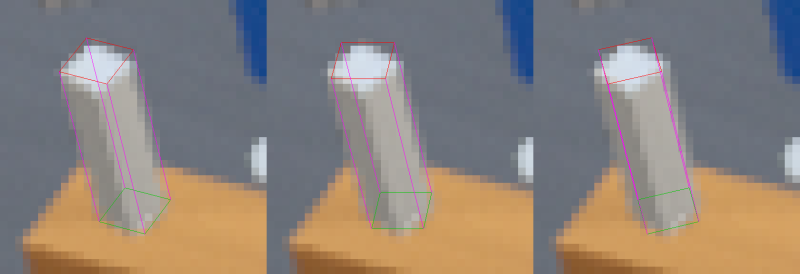

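View pics/yaw_top.png

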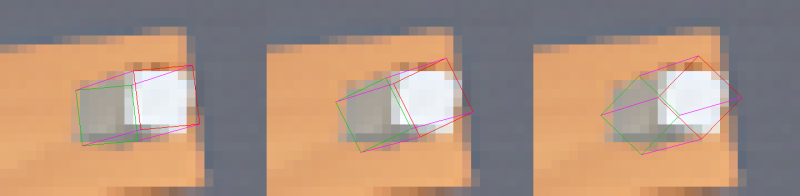

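```bash
cat > y2.py <<'E'
from h import *
for n in("top","scene"):
    z=dict(np.load(f"pics/{n}0.npz")); p=z['p'].astype(float)
    g=p[...,2]  # blue channel: orange low, bench ~120, side ~160, top ~235
    c=(slice(194,212),slice(358,382)) if n=="top" else (slice(133,166),slice(127,152))
    mx=np.percentile(g[c],98)
    t=np.clip((g-160)/(mx-160),0,1); t2=t.copy()
    dc=slice(133,148) if n=="scene" else slice(194,212)
    cc=(dc,c[1])
    for yaw in np.arange(-.4,.45,.1):
        def f(x):
            P=box(x[0],x[1],yaw,.018,.018,.14,.14)
            m=softhull(proj(P,z),(384,512)); return ((m-t)**2)[cc].sum()
        r=fit(f,[.56,-.297],[.004,.004]); print(n,round(yaw,2),r[0].round(4),round(r[1],2))
E
python3 y2.py
```

```text
top -0.4 [ 0.5591 -0.2955] 3.65
top -0.3 [ 0.5592 -0.2955] 2.4
top -0.2 [ 0.5592 -0.2955] 1.69
top -0.1 [ 0.5593 -0.2953] 1.44
top -0.0 [ 0.5594 -0.2955] 1.93
top 0.1 [ 0.5593 -0.2951] 3.44
top 0.2 [ 0.5588 -0.2949] 4.65
top 0.3 [ 0.559  -0.2952] 5.98
top 0.4 [ 0.5589 -0.2951] 6.87
scene -0.4 [ 0.5629 -0.2941] 2.94
scene -0.3 [ 0.5631 -0.2939] 2.06
scene -0.2 [ 0.5631 -0.2941] 1.64
scene -0.1 [ 0.5632 -0.294 ] 1.39
scene -0.0 [ 0.5631 -0.2938] 1.44
scene 0.1 [ 0.563  -0.2939] 2.2
scene 0.2 [ 0.5626 -0.2939] 3.19
scene 0.3 [ 0.5628 -0.2936] 3.61
scene 0.4 [ 0.563  -0.2938] 4.08
```

The top face fits at yaw ≈ -0.08 rad in both views and sits near (0.560, -0.296). Top and scene disagree by about 2–4 mm, which is within tolerance for the grasp. Next I'll write a motion planning helper.

```bash
cat > k.py <<'E'
import numpy as np, json
from scipy.spatial.transform import Rotation as R
def Rd(deg): # tool pointing down, jaw z axis at heading deg
    a=np.radians(deg); z=np.array([np.cos(a),np.sin(a),0]); y=np.array([0,0,-1.]); x=np.cross(y,z); return np.stack([x,y,z],1)
def rel(p0,h0,p1,h1):
    R0=Rd(h0); d=R0.T@(np.array(p1)-np.array(p0))*1000; t=R.from_matrix(R0.T@Rd(h1)).as_rotvec(degrees=True)
    print(np.r_[d,t].round(2).tolist())
E
python3 -c "
from k import *
h=np.degrees(np.arctan2(.970896,.239492)); print(h)
s=[.15,.607,.245]
rel(s,h,[.35,.42,.27],80);rel(s,h,[.48,.2,.28],85);rel(s,h,[.56,-.296,.25],85.4)"
```

```text
76.14340818295162
[238.96, -25.0, -133.66, 0.0, -3.86, 0.0]
[417.87, -35.0, -316.12, 0.0, -8.86, 0.0]
[614.33, -5.0, -778.53, 0.0, -9.26, 0.0]
```

Request:
jog_arm(motion=[239,-25,-134,0,-4,0,239,-25,-134,0,-4,0,239,-25,-134,0,-4,0,239,-25,-134,0,-4,0,239,-25,-134,0,-4,0,418,-35,-316,0,-9,0,418,-35,-316,0,-9,0,418,-35,-316,0,-9,0,418,-35,-316,0,-9,0,418,-35,-316,0,-9,0,614,-5,-778,0,-9,0,614,-5,-778,0,-9,0,614,-5,-778,0,-9,0,614,-5,-778,0,-9,0,614,-5,-778,0,-9,0,614,-5,-778,0,-9,0,614,-5,-778,0,-9,0,614,-5,-778,0,-9,0,614,-5,-778,0,-9,0,614,-5,-778,0,-9,0], gripper=0.5)

```text
time_s: 2.6
position: [0.5591, -0.2942, 0.2487]
tcp_rot: [[0.996, -0.002, 0.085], [-0.085, 0.002, 0.996], [-0.002, -1.0, 0.002]]
force: [-0.0, 0.6, -0.1]
opening: 0.501
```

```bash
cat > snap.py <<'E'
import sys
from rig import bot
from h import *
tag=sys.argv[1]
s=bot.read_state(); print(s['time_s'],s['position'].round(4),s['force'].round(2),s['opening'])
for n in("top","scene"):
    p,d=bot.capture(n); z=bot.get_calibration(n); np.savez(f"pics/{n}{tag}.npz",p=p,d=d,**z)
    P=np.array([eval(sys.argv[2])]); uv=proj(P,z)[0]; x,y=int(uv[0]),int(uv[1]); r=45
    x=np.clip(x,r,511-r); y=np.clip(y,r,383-r)
    c=p[y-r:y+r,x-r:x+r]; cv2.imwrite(f"pics/{n}{tag}.png",cv2.resize(c[:,:,::-1],(400,400),interpolation=cv2.INTER_NEAREST)); print(n,"origin",x-r,y-r)
a=cv2.imread(f"pics/top{tag}.png");b=cv2.imread(f"pics/scene{tag}.png"); cv2.imwrite(f"pics/both{tag}.png",np.hstack([a,b]))
s=bot.read_state(); print(s['time_s'],s['position'].round(4),s['force'].round(2),s['opening'])
E
python3 snap.py 1 "[.56,-.296,.15]"
```

```text
2.6 [ 0.5591 -0.2942  0.2487] [-0.04  0.59 -0.06] 0.5014636324888146
top origin 328 157
scene origin 91 91
2.7 [ 0.5593 -0.2933  0.2493] [ 0.7  -0.2   0.34] 0.5019064159403009
```

View pics/both1.png

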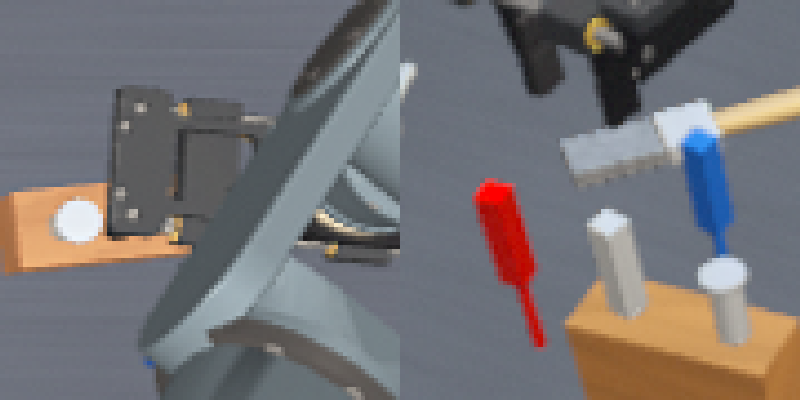

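Request:
jog_arm(motion=[0,60,0,0,0,0,0,83,0,0,0,0,0,83,0,0,0,0,0,83,0,0,0,0])

```text
time_s: 3.2
position: [0.5604, -0.2951, 0.168]
tcp_rot: [[0.997, 0.002, 0.083], [-0.083, -0.001, 0.997], [0.002, -1.0, -0.001]]
force: [0.5, 0.2, 0.5]
opening: 0.499
```

```bash
python3 snap.py 2 "[.56,-.296,.15]"
```

```text
3.2 [ 0.5604 -0.2951  0.168 ] [0.45 0.21 0.53] 0.49883411355102203
top origin 328 157
scene origin 91 91
3.3 [ 0.5606 -0.2957  0.1685] [0.24 0.04 0.75] 0.5024073065865853
```

View pics/both2.png

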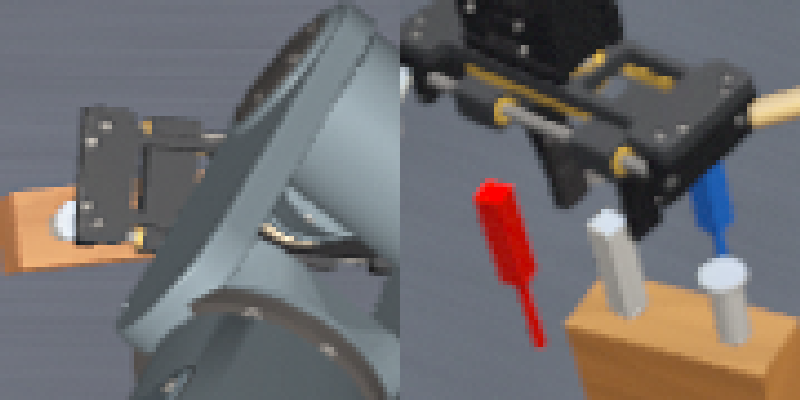

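Request:
jog_arm(motion=[0,25,0,0,0,0,0,47,0,0,0,0,0,47,0,0,0,0,0,47,0,0,0,0])

```text
time_s: 3.8
position: [0.5603, -0.2962, 0.1211]
tcp_rot: [[0.996, 0.002, 0.085], [-0.085, -0.002, 0.996], [0.002, -1.0, -0.001]]
force: [-0.0, -0.1, 0.3]
opening: 0.5
```

```bash
python3 snap.py 3 "[.56,-.296,.15]"
```

```text
3.8 [ 0.5603 -0.2962  0.1211] [-0.03 -0.08  0.32] 0.5002335472393993
top origin 328 157
scene origin 91 91
3.9 [ 0.5603 -0.2962  0.1212] [ 0.17 -0.87  0.61] 0.5012218550567175
```

View pics/both3.png

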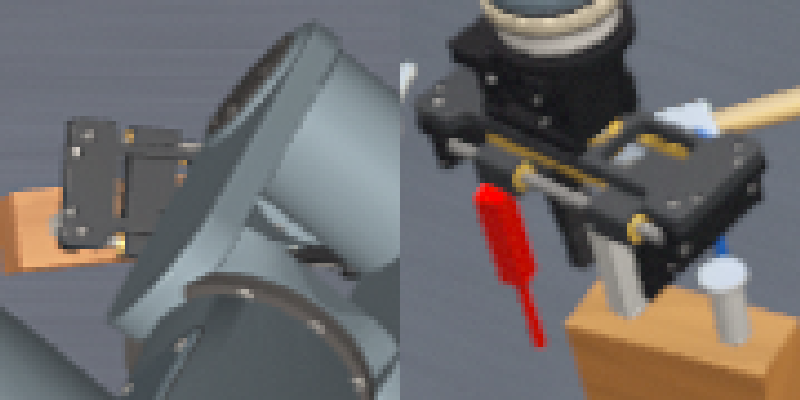

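The punch handle is between the fingers (scene panel ~ (615,270)), the drift is clear of them, and I can close.

Request:
jog_arm(motion=[0,0,0,0,0,0,0,0,0,0,0,0,0,0,0,0,0,0,0,0,0,0,0,0], gripper=0.1)

```text
time_s: 4.4
position: [0.5597, -0.2959, 0.1197]
tcp_rot: [[0.996, 0.0, 0.085], [-0.085, -0.001, 0.996], [0.001, -1.0, -0.001]]
force: [-1.5, 0.0, 1.3]
opening: 0.207
```

```bash
python3 -c "
from rig import bot
s=bot.read_state();print(s['position'],s['force'],s['moment'],s['opening'],s['joint_positions'])"
```

```text
[ 0.55965394 -0.2959345   0.11973631] [-1.49330934  0.01792575  1.29438436] [-0.08959004 -0.04849598  0.00331559] 0.2074026804704304 [-3.79611817e+01  3.96242880e+01  8.66888008e+01 -1.61776912e-02
  5.36409589e+01 -1.23097059e+02]
```

Request:
jog_arm(motion=[0,-10,0,0,0,0,0,-40,0,0,0,0,0,-80,0,0,0,0,0,-120,0,0,0,0,0,-150,0,0,0,0,0,-150,0,0,0,0,0,-150,0,0,0,0])

```text
time_s: 5.28
position: [0.5585, -0.2947, 0.2681]
tcp_rot: [[0.996, -0.002, 0.085], [-0.085, 0.002, 0.996], [-0.003, -1.0, 0.002]]
force: [0.1, 0.1, -1.8]
opening: 0.205
```

```bash
python3 snap.py 4 "[.56,-.296,.20]"; python3 -c "
from k import *
g=[.5598,-.2954,.27]
# slot mean
rel(g,85.14,[.57,-.1,.27],93); rel(g,85.14,[.5965,.1193,.27],105.9)"
```

```text
5.275 [ 0.5585 -0.2947  0.2681] [ 0.11  0.07 -1.77] 0.20504967306283464
top origin 333 155
scene origin 87 76
5.375 [ 0.5584 -0.2947  0.2674] [-0.26  0.74 -2.39] 0.2019967126318346
[-6.39, 0.0, 195.56, 0.0, -7.86, 0.0]
[1.43, 0.0, 416.32, 0.0, -20.76, 0.0]
```

View pics/both4.png

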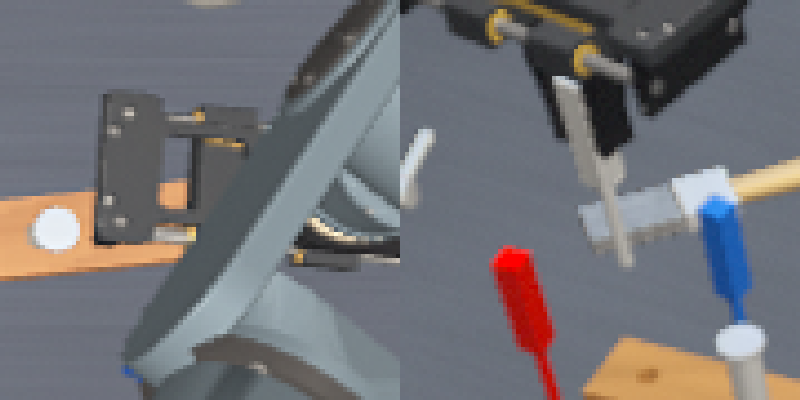

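Request:
jog_arm(motion=[-2,0,60,0,-5,0,-4,0,120,0,-8,0,-6,0,180,0,-10,0,-4,0,240,0,-13,0,-2,0,300,0,-16,0,0,0,360,0,-19,0,1.5,0,416,0,-21,0,1.5,0,416,0,-21,0,1.5,0,416,0,-21,0,1.5,0,416,0,-21,0])

```text
time_s: 6.62
position: [0.5959, 0.1174, 0.2688]
tcp_rot: [[0.961, -0.002, -0.276], [0.276, -0.0, 0.961], [-0.002, -1.0, 0.0]]
force: [-0.2, 0.3, -1.0]
opening: 0.2
```

```bash
python3 snap.py 5 "[.596,.119,.12]"; python3 -c "
from h import *
z=np.load('pics/scene4.npz');print(proj([[.5584,-.2947,.158]],z))
z=np.load('pics/scene5.npz');print(proj([[.5965,.1193,.158],[.5965,.1193,.09]],z))
z=np.load('pics/top5.npz');print(proj([[.5965,.1193,.158],[.5965,.1193,.09]],z))
"
```

```text
6.625 [0.5959 0.1174 0.2688] [-0.23  0.28 -1.01] 0.19998385728696372
top origin 174 143
scene origin 236 164
6.725 [0.5961 0.1173 0.2693] [-0.49  0.32 -2.12] 0.20515252901259032
[[136.75638997 133.93611483]]
[[282.03659569 198.58613977]
 [280.56662285 217.67833881]]
[[218.26340104 186.4745093 ]
 [220.30340691 189.34273082]]
```

View pics/both5.png

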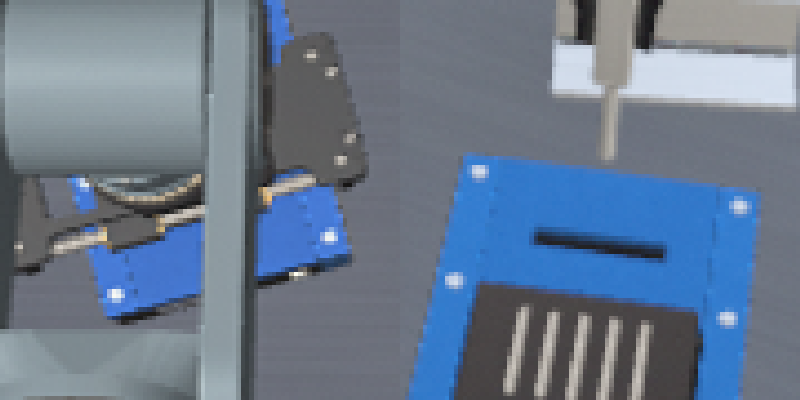

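Request:
jog_arm(motion=[0,30,0,0,0,0,0,58,0,0,0,0,0,58,0,0,0,0,0,58,0,0,0,0])

```text
time_s: 7.22
position: [0.597, 0.1182, 0.2125]
tcp_rot: [[0.961, 0.002, -0.277], [0.277, 0.0, 0.961], [0.002, -1.0, -0.0]]
force: [0.8, 0.0, -1.8]
opening: 0.202
```

```bash
python3 snap.py 6 "[.596,.119,.10]"; python3 - <<'E'
from h import *
z=np.load('pics/scene6.npz'); p=z['p']
cv2.imwrite('pics/s6.png',cv2.resize(p[190:230,255:305][:,:,::-1],(800,640))[:600])
E
```

```text
7.225 [0.597  0.1182 0.2125] [ 0.8   0.02 -1.82] 0.20214863535355185
top origin 175 144
scene origin 235 169
7.325 [0.5973 0.1185 0.2131] [ 0.16 -0.15 -2.35] 0.2058487868286698
```

View pics/s6.png

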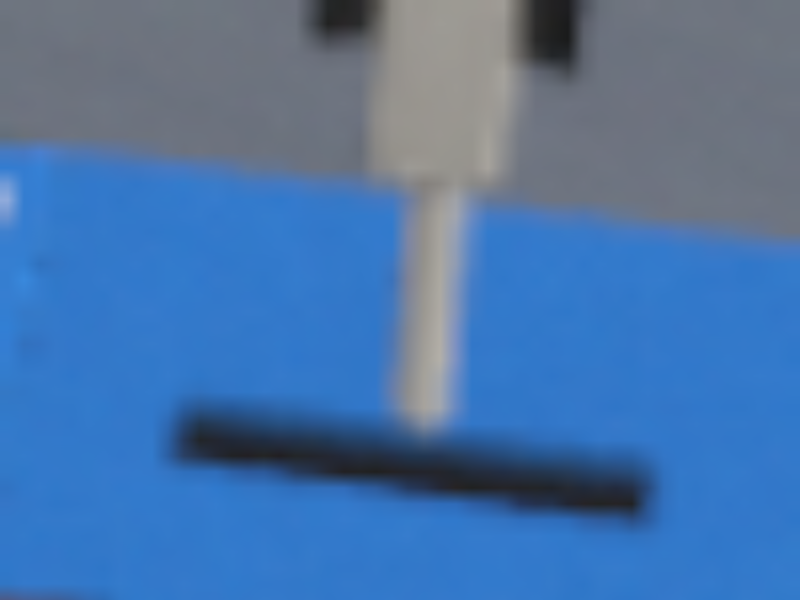

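```bash
cat > ov.py <<'E'
from h import *
import sys
f,out,sx,sy,tx,ty,tz=sys.argv[1],sys.argv[2],*map(float,sys.argv[3:8])
z=np.load(f); p=z['p']; F=16;u0,v0=255,190
im=cv2.resize(p[v0:v0+36,u0:u0+50][:,:,::-1],(800,576),interpolation=cv2.INTER_NEAREST)
def q(P): return ((proj(P,z)-[u0,v0]+.5)*F).astype(int)
yaw=.277;c,s=np.cos(yaw),np.sin(yaw)
def loc(a,b,h): return [sx+c*a-s*b,sy+s*a+c*b,h]
for h,col in((.09,(0,0,255)),(.084,(0,255,255))):
    cv2.polylines(im,[q(np.array([loc(-.006,-.035,h),loc(.006,-.035,h),loc(.006,.035,h),loc(-.006,.035,h)]))],True,col,1)
t=np.linspace(0,6.28,24)
cv2.polylines(im,[q(np.stack([tx+.004*np.cos(t),ty+.004*np.sin(t),tz+0*t],-1))],True,(0,255,0),1)
cv2.polylines(im,[q(np.stack([tx+.004*np.cos(t),ty+.004*np.sin(t),tz+.06+0*t],-1))],True,(0,255,0),1)
cv2.imwrite(out,im)
E
python3 ov.py pics/scene6.npz pics/ov6.png .5975 .1195 .597 .1183 .1025
```

View pics/ov6.png

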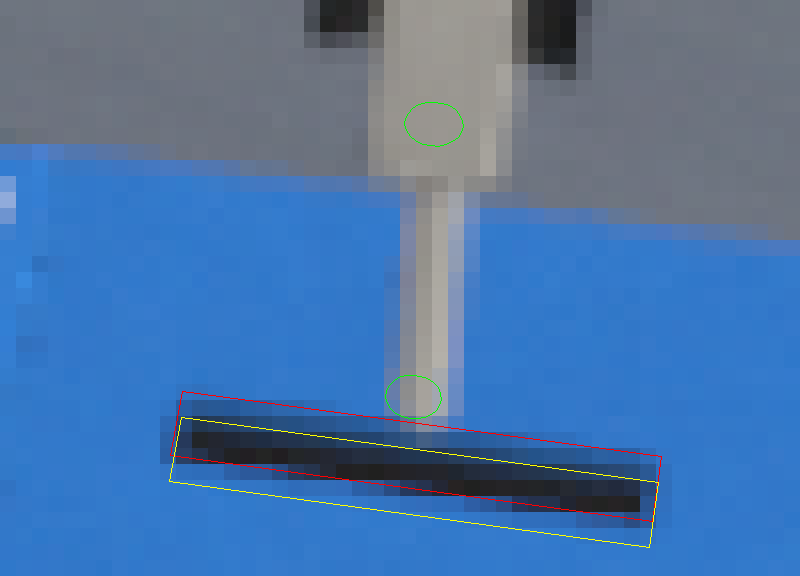

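Request:
jog_arm(motion=[-0.5,5,0,0,0,0,-0.5,9,0,0,0,0,-0.5,11,0,0,0,0,-0.5,12.5,0,0,0,0,-0.5,13.5,0,0,0,0,-0.5,14,0,0,0,0])

```text
time_s: 8.07
position: [0.5957, 0.1187, 0.1975]
tcp_rot: [[0.961, 0.0, -0.278], [0.278, -0.0, 0.961], [0.0, -1.0, -0.0]]
force: [0.1, 0.5, -2.0]
opening: 0.205
```

Request:
jog_arm(motion=[0,2,0,0,0,0,0,4,0,0,0,0,0,5,0,0,0,0])

```text
time_s: 8.45
position: [0.5956, 0.1187, 0.1923]
tcp_rot: [[0.961, -0.0, -0.278], [0.278, -0.0, 0.961], [-0.0, -1.0, 0.0]]
force: [-0.3, 0.4, -1.7]
opening: 0.208
```

```bash
python3 snap.py 7 "[.596,.119,.10]"; python3 ov.py pics/scene7.npz pics/ov7.png .5975 .1195 .597 .1183 .090
```

```text
8.45 [0.5956 0.1187 0.1923] [-0.31  0.36 -1.67] 0.2078333925542598
top origin 175 144
scene origin 235 169
8.55 [0.5956 0.1186 0.1924] [-0.63 -0.41 -2.66] 0.2006854879765904
```

View pics/ov7.png

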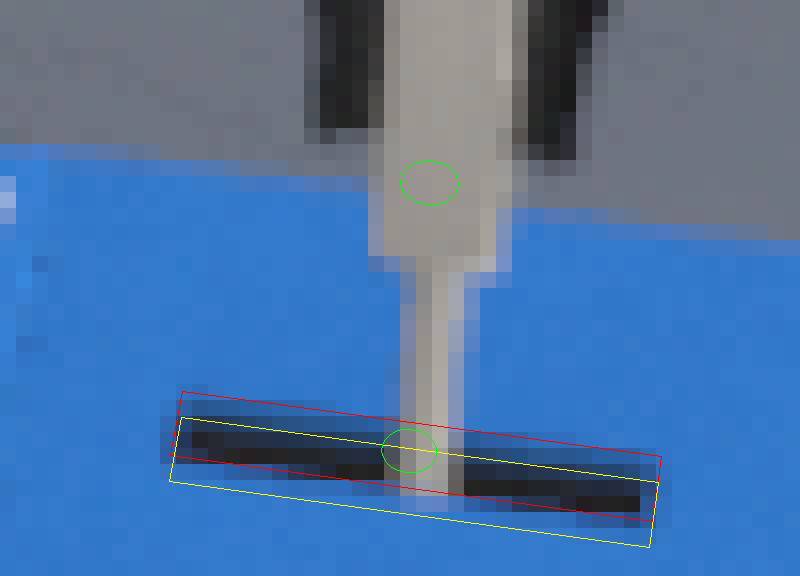

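Request:
jog_arm(motion=[0,2,0,0,0,0,0,4,0,0,0,0,0,6,0,0,0,0,0,8,0,0,0,0,0,9,0,0,0,0])

```text
time_s: 9.18
position: [0.5956, 0.1187, 0.1834]
tcp_rot: [[0.961, -0.0, -0.278], [0.278, 0.0, 0.961], [-0.0, -1.0, 0.0]]
force: [0.0, -0.8, -0.8]
opening: 0.203
```

```bash
python3 snap.py 8 "[.596,.119,.10]"; python3 ov.py pics/scene8.npz pics/ov8.png .5975 .1195 .597 .1183 .090
```

```text
9.175 [0.5956 0.1187 0.1834] [ 0.03 -0.8  -0.78] 0.20284867819506258
top origin 175 144
scene origin 235 169
9.275 [0.5956 0.1187 0.1834] [ 0.6  -0.62 -1.99] 0.20511692415533817
```

View pics/ov8.png

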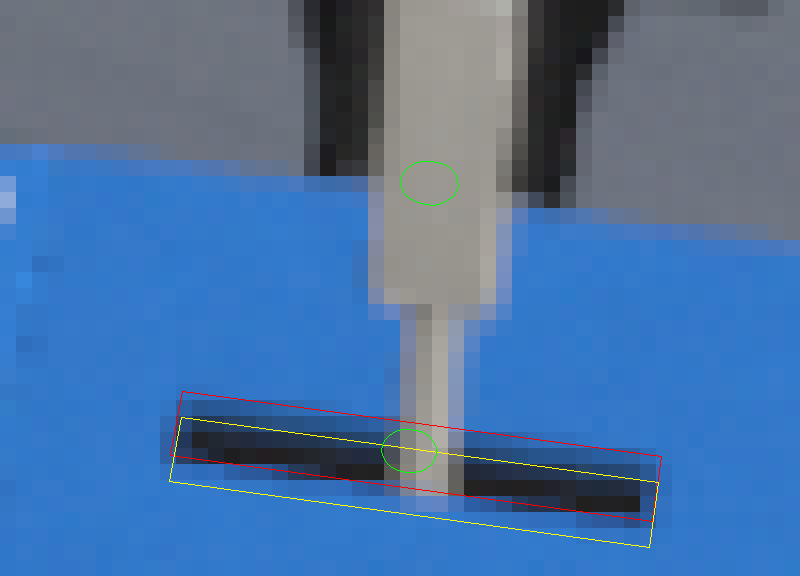

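The pin is in the slot, about 1.6 mm to +y of its middle (overlay pin at column 425, slot centre 414). Its free play lets it pass below deck level with no force. Now I'll probe down.

Request:
jog_arm(motion=[0,2,0,0,0,0,0,4,0,0,0,0,0,5.5,0,0,0,0,0,6.5,0,0,0,0,0,7.5,0,0,0,0])

```text
time_s: 9.9
position: [0.5957, 0.1187, 0.176]
tcp_rot: [[0.961, -0.0, -0.278], [0.278, -0.0, 0.961], [-0.0, -1.0, -0.0]]
force: [-0.8, -0.2, -2.6]
opening: 0.203
```

Request:
jog_arm(motion=[0,0.5,0,0,0,0,0,1,0,0,0,0])

```text
time_s: 10.15
position: [0.5958, 0.1187, 0.1756]
tcp_rot: [[0.961, 0.0, -0.278], [0.278, -0.0, 0.961], [0.0, -1.0, -0.0]]
force: [-2.6, -0.1, 3.8]
opening: 0.207
```

Contact at 24–25 mm below the deck, so this is the web. I'll slide along the slot under light pressure.

Request:
jog_arm(motion=[0,0,1.5,0,0,0,0,0,3,0,0,0,0,0,3,0,0,0])

```text
time_s: 10.52
position: [0.5956, 0.1211, 0.1756]
tcp_rot: [[0.96, 0.002, -0.278], [0.278, -0.001, 0.96], [0.002, -1.0, -0.002]]
force: [-0.2, -3.1, 3.5]
opening: 0.207
```

Request:
jog_arm(motion=[0,0,1.5,0,0,0,0,0,3,0,0,0,0,0,3,0,0,0])

```text
time_s: 10.9
position: [0.5948, 0.1243, 0.1756]
tcp_rot: [[0.96, 0.002, -0.278], [0.278, -0.0, 0.96], [0.002, -1.0, -0.001]]
force: [1.5, -2.8, 5.5]
opening: 0.209
```

Request:
jog_arm(motion=[0,0,1.5,0,0,0,0,0,3,0,0,0,0,0,3,0,0,0])

```text
time_s: 11.28
position: [0.594, 0.1272, 0.1756]
tcp_rot: [[0.96, 0.002, -0.278], [0.278, -0.0, 0.96], [0.002, -1.0, -0.001]]
force: [1.4, -3.4, 5.0]
opening: 0.206
```

Request:
jog_arm(motion=[0,0,1.5,0,0,0,0,0,3,0,0,0,0,0,3,0,0,0])

```text
time_s: 11.65
position: [0.5932, 0.1301, 0.1756]
tcp_rot: [[0.96, 0.002, -0.278], [0.278, -0.0, 0.96], [0.002, -1.0, -0.001]]
force: [1.0, -3.9, 4.6]
opening: 0.203
```

Request:
jog_arm(motion=[0,0,1.5,0,0,0,0,0,3,0,0,0,0,0,3,0,0,0])

```text
time_s: 12.02
position: [0.5924, 0.133, 0.1756]
tcp_rot: [[0.96, 0.002, -0.278], [0.278, -0.0, 0.96], [0.002, -1.0, -0.001]]
force: [1.8, -4.3, 5.9]
opening: 0.2
```

Request:
jog_arm(motion=[0,0,1.5,0,0,0,0,0,3,0,0,0,0,0,3,0,0,0])

```text
time_s: 12.4
position: [0.5915, 0.1358, 0.1756]
tcp_rot: [[0.96, 0.002, -0.278], [0.278, -0.0, 0.96], [0.002, -1.0, -0.001]]
force: [1.2, -3.5, 5.8]
opening: 0.203
```

Request:
jog_arm(motion=[0,0,1.5,0,0,0,0,0,3,0,0,0,0,0,3,0,0,0])

```text
time_s: 12.78
position: [0.5906, 0.1387, 0.1756]
tcp_rot: [[0.96, 0.002, -0.278], [0.278, -0.0, 0.96], [0.002, -1.0, -0.001]]
force: [1.2, -4.2, 6.0]
opening: 0.199
```

Request:
jog_arm(motion=[0,-2,0,0,0,0,0,-2,-7,0,0,0,0,-2,-14,0,0,0,0,-2,-21,0,0,0,0,-2,-24,0,0,0,0,-1,-24,0,0,0,0,0,-24,0,0,0,0,0,-24,0,0,0])

```text
time_s: 13.78
position: [0.5966, 0.1158, 0.1756]
tcp_rot: [[0.96, 0.001, -0.279], [0.279, -0.0, 0.96], [0.0, -1.0, -0.001]]
force: [-0.3, -0.6, 2.9]
opening: 0.201
```

Request:
jog_arm(motion=[0,0,-1.5,0,0,0,0,0,-3,0,0,0,0,0,-3,0,0,0])

```text
time_s: 14.15
position: [0.5971, 0.1143, 0.1756]
tcp_rot: [[0.961, -0.0, -0.277], [0.277, 0.003, 0.961], [0.001, -1.0, 0.003]]
force: [-2.6, 4.1, 5.5]
opening: 0.203
```

Request:
jog_arm(motion=[0,0,-1.5,0,0,0,0,0,-3,0,0,0,0,0,-3,0,0,0])

```text
time_s: 14.52
position: [0.5983, 0.111, 0.1755]
tcp_rot: [[0.961, 0.001, -0.278], [0.278, 0.002, 0.961], [0.001, -1.0, 0.002]]
force: [-1.7, 4.0, 4.8]
opening: 0.203
```

Request:
jog_arm(motion=[0,0,-1.5,0,0,0,0,0,-3,0,0,0,0,0,-3,0,0,0])

```text
time_s: 14.9
position: [0.5989, 0.106, 0.1742]
tcp_rot: [[0.96, -0.001, -0.279], [0.279, -0.002, 0.96], [-0.001, -1.0, -0.002]]
force: [-0.6, 0.4, -2.1]
opening: 0.207
```

Dropped: force back to free weight at y ≈ -10 mm. This is the gap, so I'll press down gently.

Request:
jog_arm(motion=[0,1,0,0,0,0,0,2,0,0,0,0,0,2.5,0,0,0,0])

```text
time_s: 15.28
position: [0.5989, 0.1069, 0.1722]
tcp_rot: [[0.961, -0.0, -0.278], [0.278, -0.0, 0.961], [-0.001, -1.0, -0.0]]
force: [-0.3, 0.6, -2.5]
opening: 0.209
```

Request:
jog_arm(motion=[0,1,0,0,0,0,0,2,0,0,0,0,0,3,0,0,0,0])

```text
time_s: 15.65
position: [0.5989, 0.1071, 0.1698]
tcp_rot: [[0.961, -0.0, -0.278], [0.278, -0.0, 0.961], [-0.0, -1.0, -0.0]]
force: [-1.0, -0.5, 0.3]
opening: 0.207
```

Request:
jog_arm(motion=[0,1,0,0,0,0,0,2,0,0,0,0,0,3,0,0,0,0])

```text
time_s: 16.02
position: [0.5985, 0.107, 0.1667]
tcp_rot: [[0.961, -0.001, -0.278], [0.278, -0.0, 0.961], [-0.001, -1.0, -0.0]]
force: [-2.7, -1.9, 4.0]
opening: 0.206
```

Request:
jog_arm(motion=[0,1,0,0,0,0,0,2,0,0,0,0,0,2,0,0,0,0])

```text
time_s: 16.4
position: [0.5981, 0.1069, 0.1642]
tcp_rot: [[0.961, -0.002, -0.278], [0.278, -0.0, 0.961], [-0.002, -1.0, 0.0]]
force: [-4.7, -1.8, 3.7]
opening: 0.205
```

```bash
python3 snap.py 9 "[.62,.119,.10]"
```

```text
16.4 [0.5981 0.1069 0.1642] [-4.68 -1.79  3.72] 0.20471546970415483
top origin 175 135
scene origin 231 177
16.5 [0.5982 0.1069 0.1642] [-5.14 -1.36  3.31] 0.20563068533798323
```

View pics/both9.png

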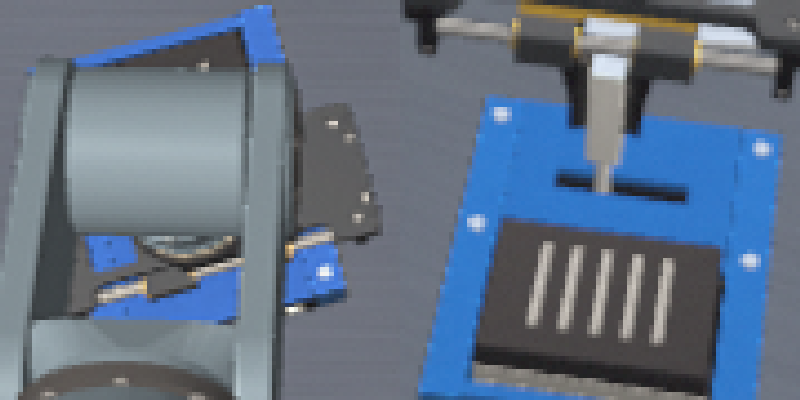

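```bash
cat > pk.py <<'E'
from h import *
import sys
for t in sys.argv[1:]:
    z=dict(np.load(f"pics/scene{t}.npz")); p,W=cloud(z)
    # pack center in world approx: from slot +47+40 along dock x
    c=np.array([.597,.119])+np.array([.961,.274])*.087
    m=(np.linalg.norm(W[...,:2]-c,axis=-1)<.03)&(W[...,2]>.06)
    print(t,np.nanmedian(W[...,2][m]),m.sum())
E
python3 pk.py 0 5 8 9
```

```text
0 0.10907483079492453 500
5 0.1090126286553702 500
8 0.10892058370997443 504
9 0.11077003867256996 491
```

Request:
jog_arm(motion=[0,0.5,0,0,0,0,0,1,0,0,0,0])

```text
time_s: 16.75
position: [0.5982, 0.1069, 0.1633]
tcp_rot: [[0.96, -0.002, -0.278], [0.278, -0.0, 0.96], [-0.002, -1.0, 0.0]]
force: [-4.5, -2.5, 4.4]
opening: 0.2
```

```bash
python3 snap.py 10 "[.62,.119,.10]"; python3 pk.py 10
```

```text
16.75 [0.5982 0.1069 0.1633] [-4.46 -2.55  4.4 ] 0.20007203288947484
top origin 175 135
scene origin 231 177
16.85 [0.5981 0.1069 0.1632] [-4.4  -2.93  2.92] 0.206604464728809
10 0.11110952384628775 494
```

Request:
jog_arm(motion=[0,0.5,0,0,0,0,0,0.5,0,0,0,0,0,0.5,0,0,0,0])

```text
time_s: 17.23
position: [0.5981, 0.1069, 0.1628]
tcp_rot: [[0.96, -0.002, -0.278], [0.278, -0.001, 0.96], [-0.002, -1.0, 0.0]]
force: [-4.4, -1.8, 4.0]
opening: 0.202
```

```bash
python3 snap.py 11 "[.62,.119,.10]"; python3 pk.py 11
```

```text
17.225 [0.5981 0.1069 0.1628] [-4.4  -1.77  4.05] 0.20177837807275412
top origin 175 135
scene origin 231 177
17.325 [0.5981 0.1069 0.1628] [-5.46 -2.22  4.42] 0.20447814870061873
11 0.11104769235814016 493
```

View pics/both11.png

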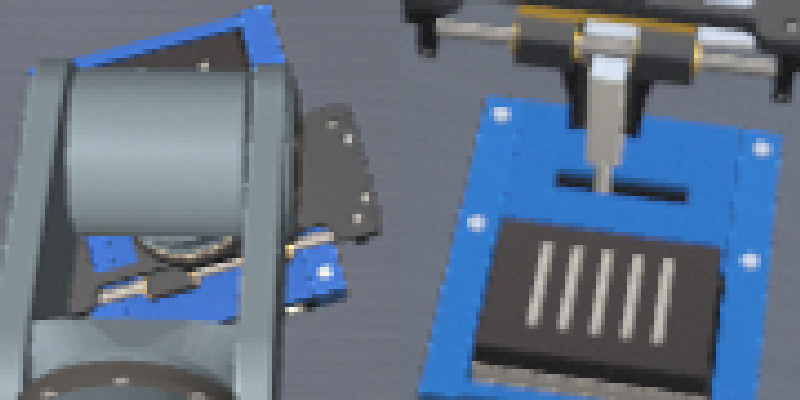

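Request:
jog_arm(motion=[0,0.5,0,0,0,0,0,1,0,0,0,0,0,1.5,0,0,0,0])

```text
time_s: 17.7
position: [0.5986, 0.1072, 0.1613]
tcp_rot: [[0.961, -0.001, -0.278], [0.278, 0.0, 0.961], [-0.001, -1.0, 0.0]]
force: [-4.8, -1.2, 3.4]
opening: 0.205
```

```bash
python3 snap.py 12 "[.62,.119,.10]"; python3 pk.py 12
```

```text
17.7 [0.5986 0.1072 0.1613] [-4.78 -1.24  3.43] 0.20507122579443313
top origin 175 135
scene origin 231 177
17.8 [0.5987 0.1072 0.1613] [-3.92 -1.03  1.98] 0.20404933956790902
12 0.1180482178792237 502
```

Pack is rising. I'll hold and check again.

Request:
jog_arm(motion=[0,0.5,0,0,0,0,0,0.5,0,0,0,0])

```text
time_s: 18.05
position: [0.5987, 0.1072, 0.1609]
tcp_rot: [[0.961, -0.001, -0.278], [0.278, 0.0, 0.961], [-0.001, -1.0, 0.0]]
force: [-4.7, -0.8, 2.0]
opening: 0.205
```

```bash
python3 snap.py 13 "[.62,.119,.10]"; python3 pk.py 13
```

```text
18.05 [0.5987 0.1072 0.1609] [-4.71 -0.79  2.03] 0.20450403470443937
top origin 175 135
scene origin 231 177
18.15 [0.5987 0.1072 0.1609] [-4.62 -0.94  2.07] 0.20423260061671428
13 0.12391686152954529 509
```

View pics/both13.png

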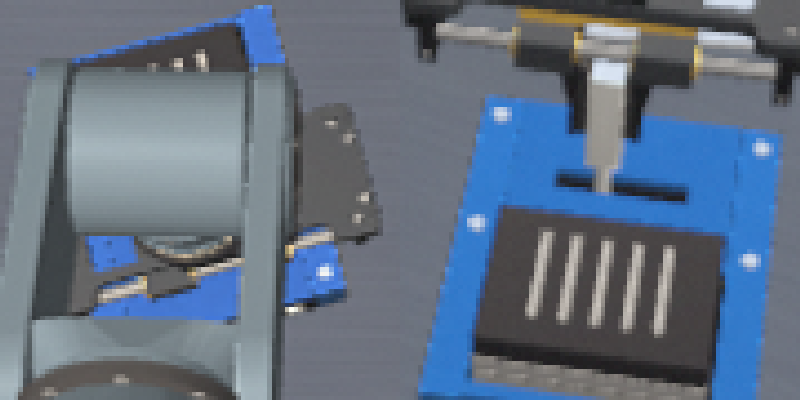

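The pack is popped: its top is ~34 mm above the deck and the pin is still in the slot. Now I'll withdraw.

Request:
jog_arm(motion=[0,-3,0,0,0,0,0,-8,0,0,0,0,0,-18,0,0,0,0,0,-33,0,0,0,0,0,-53,0,0,0,0,0,-83,0,0,0,0,0,-108.5,0,0,0,0,0,-108.5,0,0,0,0])

```text
time_s: 19.15
position: [0.6011, 0.1072, 0.2729]
tcp_rot: [[0.961, 0.008, -0.278], [0.278, 0.0, 0.961], [0.008, -1.0, -0.002]]
force: [-0.4, -0.2, -2.5]
opening: 0.204
```

```bash
python3 snap.py 14 "[.6,.109,.16]"; python3 pk.py 14; python3 -c "
from k import *
# slide total after arrival: tool x -0.5, tool z: +21-24-9
R0=Rd(106.14); g=np.array([.5598,-.2954,.27])+Rd(85.14)@np.array([1.5,0,416])/1000
c=g+R0@np.array([-.5,0,-12])/1000; print(g,c)
G=[.5598,-.2954,.27]
rel(c,106.14,[.585,-.1,.27],95);rel(c,106.14,G,85.14)"
```

```text
19.15 [0.6011 0.1072 0.2729] [-0.45 -0.19 -2.51] 0.20439199417802015
top origin 177 140
scene origin 232 152
19.25 [0.5989 0.1072 0.2696] [-0.83  0.51 -2.03] 0.20180697074466686
14 0.12383841988292166 514
[0.59653868 0.11897727 0.27      ] [0.59939421 0.10731125 0.27      ]
[-71.46, 0.0, -195.14, 0.0, 11.14, 0.0]
[-149.98, 0.0, -375.83, 0.0, 21.0, 0.0]
```

View pics/both14.png

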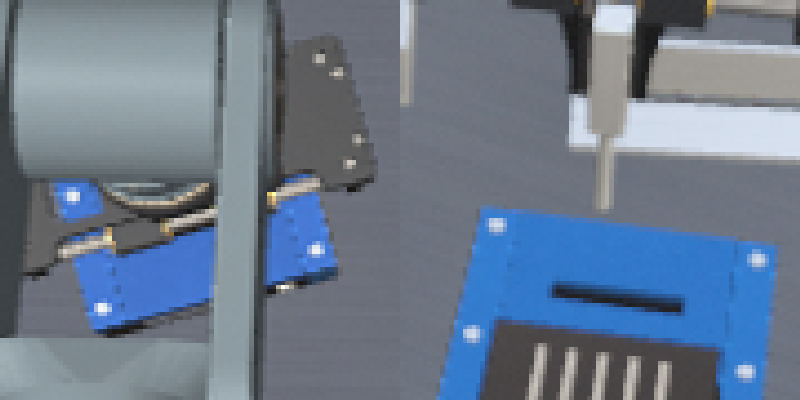

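The punch is unchanged in the grip (handle foot to tip offset (-4,75), against (-3,75) before) and the pack stays up at 34 mm. Next, back to above the hole.

Request:
jog_arm(motion=[-18,0,-50,0,3,0,-36,0,-100,0,6,0,-54,0,-150,0,9,0,-72,0,-195,0,12,0,-95,0,-250,0,15,0,-120,0,-305,0,18,0,-140,0,-350,0,20,0,-150,0,-376,0,21,0,-150,0,-376,0,21,0,-150,0,-376,0,21,0,-150,0,-376,0,21,0])

```text
time_s: 20.62
position: [0.5595, -0.2942, 0.269]
tcp_rot: [[0.997, -0.001, 0.083], [-0.083, 0.001, 0.997], [-0.001, -1.0, 0.001]]
force: [0.9, -0.2, -1.5]
opening: 0.206
```

Request:
jog_arm(motion=[0,30,0,0,0,0,0,70,0,0,0,0,0,80,0,0,0,0,0,80,0,0,0,0,0,80,0,0,0,0])

```text
time_s: 21.25
position: [0.5606, -0.2962, 0.1913]
tcp_rot: [[0.996, 0.003, 0.084], [-0.084, -0.002, 0.996], [0.003, -1.0, -0.002]]
force: [0.1, -0.2, -2.6]
opening: 0.204
```

```bash
python3 snap.py 15 "[.56,-.296,.10]"; python3 - <<'E'
from h import *
z=np.load('pics/scene15.npz'); p=z['p']; u,v=proj([[.56,-.296,.08]],z)[0].astype(int)
F=16;u0,v0=u-25,v-22
im=cv2.resize(p[v0:v0+36,u0:u0+50][:,:,::-1],(800,576),interpolation=cv2.INTER_NEAREST)
q=lambda P:((proj(P,z)-[u0,v0]+.5)*F).astype(int)
t=np.linspace(0,6.28,24)
for x,y,h,r,col in((.5598,-.2962,.07,.006,(0,0,255)),(.5598,-.2954,.0796,.004,(0,255,0))):
    cv2.polylines(im,[q(np.stack([x+r*np.cos(t),y+r*np.sin(t),h+0*t],-1))],True,col,1)
cv2.imwrite('pics/ov15.png',im)
E
```

```text
21.25 [ 0.5606 -0.2962  0.1913] [ 0.1  -0.22 -2.57] 0.2035439028622661
top origin 323 158
scene origin 95 105
21.35 [ 0.5604 -0.2963  0.1913] [ 0.23 -0.07 -2.02] 0.20206385202488614
```

View pics/ov15.png

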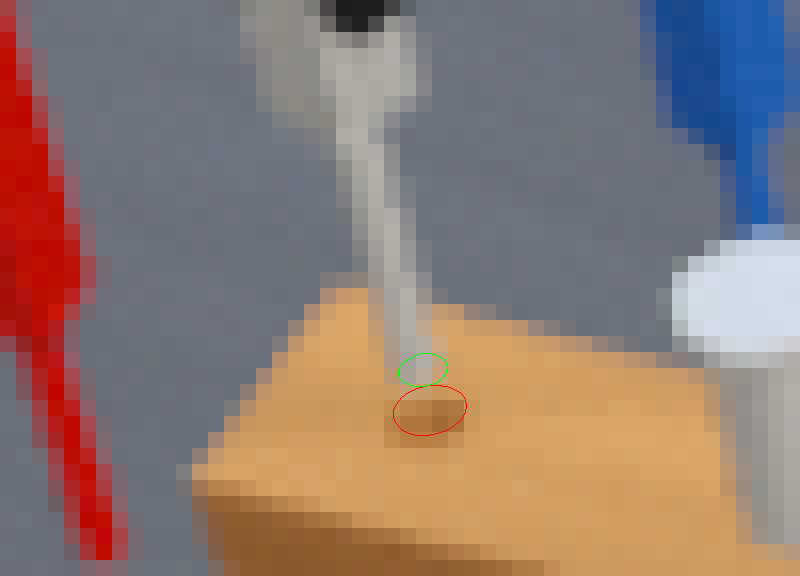

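Request:
jog_arm(motion=[0,5,0.5,0,0,0,0,8,0.5,0,0,0,0,10,0.5,0,0,0,0,11.5,0.5,0,0,0,0,13,0.5,0,0,0,0,13.5,0.5,0,0,0])

```text
time_s: 22.1
position: [0.5597, -0.2956, 0.176]
tcp_rot: [[0.996, 0.0, 0.085], [-0.085, -0.001, 0.996], [0.0, -1.0, -0.001]]
force: [0.2, -0.7, -1.3]
opening: 0.202
```

Request:
jog_arm(motion=[0,5,0,0,0,0,0,10,0,0,0,0,0,15,0,0,0,0,0,20,0,0,0,0])

```text
time_s: 22.6
position: [0.5597, -0.2956, 0.1558]
tcp_rot: [[0.996, 0.0, 0.085], [-0.085, -0.001, 0.996], [0.001, -1.0, -0.001]]
force: [0.0, -2.1, -0.9]
opening: 0.206
```

Request:
jog_arm(motion=[0,6,0,0,0,0,0,12,0,0,0,0,0,18,0,0,0,0,0,24,0,0,0,0,0,30,0,0,0,0,0,34,0,0,0,0])

```text
time_s: 23.35
position: [0.5597, -0.2957, 0.1218]
tcp_rot: [[0.996, 0.0, 0.085], [-0.085, -0.001, 0.996], [0.001, -1.0, -0.001]]
force: [0.6, -3.6, 0.6]
opening: 0.208
```

Request:
jog_arm(motion=[0,0.7,-0.5,0,0,0,0,1.3,-0.5,0,0,0,0,1.3,-0.5,0,0,0])

```text
time_s: 23.72
position: [0.5595, -0.2958, 0.1208]
tcp_rot: [[0.996, 0.0, 0.085], [-0.085, -0.0, 0.996], [0.0, -1.0, -0.0]]
force: [0.3, -3.2, -0.5]
opening: 0.205
```

Request:
jog_arm(motion=[0,0.5,-0.3,0,0,0,0,1,-0.6,0,0,0,0,1,-0.6,0,0,0])

```text
time_s: 24.1
position: [0.5593, -0.2959, 0.1198]
tcp_rot: [[0.996, -0.0, 0.085], [-0.085, 0.001, 0.996], [-0.0, -1.0, 0.001]]
force: [1.4, -1.9, 2.2]
opening: 0.204
```

Seated: z matches the grip height and there is a light upward force. I'll release.

Request:
jog_arm(motion=[0,0,0,0,0,0,0,0,0,0,0,0,0,0,0,0,0,0,0,0,0,0,0,0,0,0,0,0,0,0], gripper=0.5)

```text
time_s: 24.72
position: [0.5594, -0.2963, 0.1197]
tcp_rot: [[0.996, -0.0, 0.085], [-0.085, 0.0, 0.996], [-0.0, -1.0, 0.0]]
force: [-0.1, -0.3, -0.1]
opening: 0.492
```

```bash
python3 snap.py 16 "[.56,-.296,.10]"
```

```text
24.725 [ 0.5594 -0.2963  0.1197] [-0.13 -0.31 -0.11] 0.4919567244027771
top origin 323 158
scene origin 95 105
24.825 [ 0.5594 -0.2963  0.1197] [-1.23 -0.54 -0.13] 0.5003568805293598
```

View pics/both16.png

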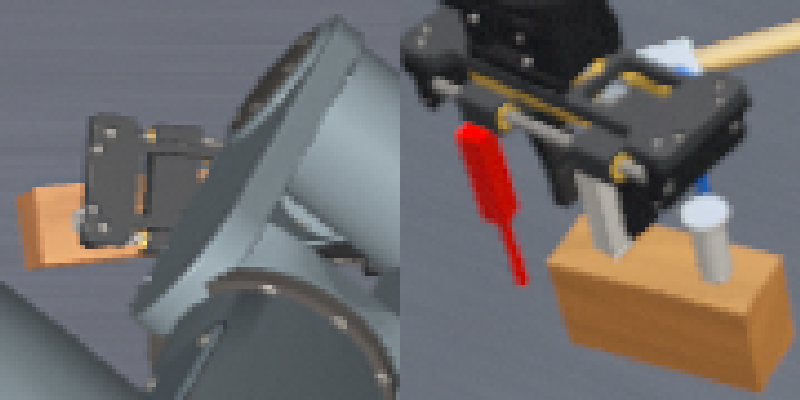

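The punch stands on the block and the fingers are clear of it. I'll rise straight up and then move away for a clear check.

Request:
jog_arm(motion=[0,-10,0,0,0,0,0,-40,0,0,0,0,0,-90,0,0,0,0,0,-150,0,0,0,0,0,-160,60,0,0,0,0,-160,120,0,0,0,0,-160,180,0,0,0,0,-160,180,0,0,0,0,-160,180,0,0,0,0,-160,180,0,0,0])

```text
time_s: 26.08
position: [0.5748, -0.1186, 0.28]
tcp_rot: [[0.996, 0.001, 0.086], [-0.086, -0.001, 0.996], [0.001, -1.0, -0.001]]
force: [0.4, -0.2, -0.1]
opening: 0.501
```

```bash
python3 snap.py 17 "[.56,-.27,.10]"; python3 pk.py 17; python3 - <<'E'
from h import *
for n in("top","scene"):
    a=np.load(f'pics/{n}0.npz')['p'];b=np.load(f'pics/{n}17.npz')['p']
    cv2.imwrite(f'pics/full17{n}.png',b[:,:,::-1])
cv2.imwrite('pics/full17.png',np.hstack([cv2.resize(cv2.imread(f'pics/full17{n}.png'),(400,300)) for n in('top','scene')]))
E
```

```text
26.075 [ 0.5748 -0.1186  0.28  ] [ 0.43 -0.24 -0.1 ] 0.5012802689928124
top origin 314 158
scene origin 103 108
26.175 [ 0.5747 -0.1185  0.2797] [ 0.48 -0.34  0.8 ] 0.4988049246473618
17 0.1240017553302768 509
```

View pics/both17.png

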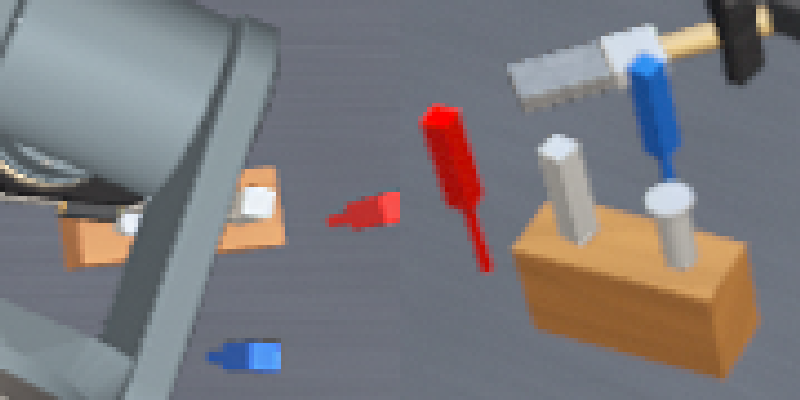

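View pics/full17.png

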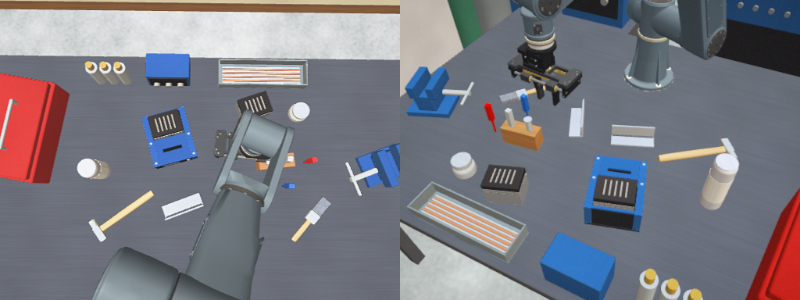

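```bash
python3 - <<'E'
from h import *
for t in("0","17"):
    z=np.load(f'pics/scene{t}.npz'); g=z['p'][...,2].astype(float); w=np.clip((g-185)/50,0,1)[130:150,125:155]
    v,u=np.mgrid[130:150,125:155]; print(t,(u*w).sum()/w.sum(),(v*w).sum()/w.sum(),w.sum())
d=cv2.absdiff(np.load('pics/scene0.npz')['p'],np.load('pics/scene17.npz')['p']).max(-1)>40
n,l,s,c=cv2.connectedComponentsWithStats(d.astype(np.uint8)); print([(s[i].tolist()) for i in range(1,n) if s[i][4]>6])
E
python3 -c "
from rig import bot
print(bot.hand_in())"
```

```text
0 137.32096774193548 140.4064516129032 24.800000000000004
17 138.0872727272727 140.552 27.5
[[144, 0, 7, 5, 9], [168, 0, 54, 21, 642], [296, 0, 13, 8, 62], [352, 0, 26, 18, 312], [379, 0, 3, 6, 14], [332, 0, 86, 76, 3391], [290, 4, 8, 11, 45], [305, 5, 25, 24, 253], [339, 6, 12, 11, 80], [155, 8, 17, 13, 77], [166, 12, 9, 9, 16], [289, 20, 15, 20, 172], [169, 31, 14, 14, 125], [304, 35, 10, 14, 56], [138, 42, 95, 94, 2978], [170, 104, 15, 23, 201], [251, 224, 53, 13, 282], [259, 248, 3, 5, 11], [266, 250, 3, 4, 10], [273, 251, 3, 4, 10], [280, 252, 3, 4, 10], [287, 253, 3, 4, 10], [247, 257, 53, 11, 167]]
the job is handed in; nothing more can be done
None
```

I carried out the whole task and handed it in at about 26 s of the 72 s allowed. `hand_in` gives no verdict, so what follows rests on my own checks.

- **Punch taken:** I pulled the bare steel punch from the block's -y hole, carried it over the dock and lowered its pin through the slot without contact.
- **Tab found:** I slid the pin along the web under light load. It dropped into the gap about 10 mm to -y of the slot's middle.
- **Pack released:** I pressed the tab in steps of about 1 mm until the pack popped up.
- **Punch returned:** I stood the punch back in its own hole, released it and moved the arm clear.

**Last checks**
- **Pack:** its top measures 124 mm above the bench, about 34 mm above the deck. The reading was the same before and after I withdrew the pin.
- **Punch:** it seated at the same height as when I first gripped it. Its handle top is within 0.8 pixel (about 1.5 mm) of where it stood at the start.
- **Forces:** readings at the ends of moves stayed under about 10 N on the dock. Forces during a move are not visible to me.
- **Bystanders:** comparing the scene pictures before and after, the only changes were the arm and the pack. The robot was touching nothing at the end.

**Disagreements**
- The two cameras differed by 2–4 mm on the punch and the slot. I settled this with the tip seen next to the slot and by feel.
- While I pressed the tab there was an unexplained sideways force of about 5 N. It did no visible harm.

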